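# Fetch a tube adapter from the tilt-out bin

## Robot

A 7-joint arm with a two-finger parallel gripper is mounted at the origin on the work surface. World frame = base frame: x ahead of the robot, y to its left, z up, the work surface at z = 0. Lengths are in m, angles in rad, forces in N, time in s.
With the tool pointing down it reaches from about 0.4 to 0.9 m from the base axis. Payload 5.5 kg.
Tool frame: the origin (TCP) lies on the centre line of the jaws, within the pads' length; the fingertips stand 19 mm ahead of it and the grasp point (between the pads) is the TCP; z points along the fingers, x is the direction in which the jaws open and shut, and the axes are right-handed (so a half turn about z gives the same grasp; the last joint's range is limited). The gripper opens to 85 mm and grips with 20 to 120 N. Pads are 22 mm wide; open, the fingers measure 114 mm over their backs; the gripper's body (76 mm by 85 mm) begins 54 mm behind the grasp point. The pads swing forward as they close: fully open they stand 13 mm farther back than shut.
Start: joints at [-0.974, 0.501, -0.427, 1.55, 0.221, 1.138, -0.21], TCP at [0.213, 0.614, 0.25] pointing down, gripper open.
Joint ranges: [-2.88, 2.88], [-0.31, 2.03], [-1.54, 1.56], [0.2, 2.42], [-1.41, 4.55], [0.19, 2.02], [-2.57, 2.57]. Speed limits (rad/s): [2.57, 2.57, 3.14, 3.14, 3.14, 3.14, 3.14].

## Interface

Orientations are given as a unit quaternion [x, y, z, w].
In Python, from plant import arm, optics, ticket gives the robot as it stands.
- The arm moves only by the tool play_rows, never from a script. Its argument "moves" is a list that holds one entry, the list of rows, each a list of 6 numbers: the shift along the tool's x, y, z in mm, then the turn, a rotation vector about the tool's x, y, z in rad. A call has 1 to 8 rows; each row is the pose to reach, as a shift and turn from the pose commanded when the call began, along the tool's axes at that moment; what a row does not reach only later rows make up. A row lasts 1/12 s, in which the tool goes at most 41.7 mm and 7.16 degrees, less where a joint would pass 70% of its speed; a pose out of reach is approached as far as the arm can. A call with a gripper value outside its range is refused whole. "grip" is the opening in per cent of the stroke, from 0 (shut) to 100 (fully open), set as the call begins (left out, the last holds). The fingers move at their own pace and stop on an object; "squeeze" is the grip in N (left out, the last holds). Time passes only in rows, so rows that repeat a pose let the fingers close. It gives the time, the measured TCP pose, the force and the opening at its end, in the units of the state.
- arm.get_state(): the state, without advancing time (a new reading comes with each control period).
- optics.get_image(name): name is "scene" or "top" or "wrist"; returns the picture (480x640x3 uint8, red, green, blue); there is no depth.
- optics.camera_info(name): a dict with "fovy" (degrees; the focal length in pixels is half the picture's height over the tangent of half this angle, whatever the lens; pixels are square), "cx", "cy" (the principal point, pixels), "R" (3x3) and "t" (3): a world point X has camera coordinates R X + t. Camera axes: x right, y down, z forward; pixel columns grow to the right and rows downward; lengths in m; the calibration is good to about 2 mm. A picture is of the moment at which its call begins: read the wrist's pose just before it. camera_info takes no time and is no camera call; for the wrist camera it gives the pose at the moment of the call.
- ticket.sign_off(): hands the job in, once; it reports no verdict.
The state is a dict: "clock": time; "joints": joint angles; "qvel": joint speeds; "tau": joint torques, N m; "tool_pos": TCP position; "ee_rot": TCP orientation; "contact_force": force on the tool from outside, world axes, zero at the start; "moment": the same for the moment, N m; "gripper_width": finger opening in m.
Only numpy, scipy, OpenCV 4.12 (cv2) and the standard library are available. Lean on these libraries where they do the work, as an engineer would, in place of code of your own. Each camera call takes 0.05 s, during which the arm holds its last target.

## Task

Of the three tilt-out bins on the bench, tilt the widest one forward by its tab as far as it goes, take out the round tube adapter that stands inside, and stand it upright on the floor of the shallow white tray. Leave the bin tilted out and the adapter released.

Things in the scene. Friction and masses are not known exactly. Their poses are not given: they have to be found in the camera images.
- wide_bin (a joint): Tilt (rad) of the widest of three tilt-out bins: 160 mm wide (152 inside; the others 83), 80 deep, front 85 high, walls and floor 4, back 35 high. 0 = shut, grows as it tilts towards the robot, stop at 0.65 (37 degrees); stiff hinge, stays where left, 3 to 6 N at the tab. The white housing's fixed roof, 118 mm above the bench, begins 30 mm behind the shut front: the adapter comes out only when tilted.
- wide_tab (a point): Middle of the grey tab on the wide bin's front: a plate 12 mm thick (along y), 42 mm out from the front, 26 mm high. Point: 25 mm out from the front face, 13 mm below the tab's top, 100 mm above the bench when shut. It turns with the bin: x into the housing, y along the width, z up the front. Hinge line: parallel to y, 25 mm towards +x and 73 mm towards -z of this point, along the front's foot.
- adapter: Round grey cylinder, diameter 40 mm, height 52 mm, 0.06 to 0.13 kg, standing on the wide bin's floor close behind its front, within about 10 mm of mid-width; when the bin is tilted it leans with it, against the front. (A smaller one on the bench, 32 mm across and 22 high, is not wanted.) Origin: centre of the underside; z along its axis to the top, which has a dark bore.
- tray: Shallow open white tray fixed on the bench, 140 mm (x) by 160 mm (y) and 18 mm high, walls and floor 4 mm; on either the left or the right side of the bench, with a white foam block with small holes on the other. Origin: centre of its underside, z up.

How it is judged:
On the way:
1. the wide bin is tilted out (more than 0.45 rad) with the adapter still in it (value of joint wide_bin above 0.45 rad and distance between adapter and wide_tab below 0.12 m), for 0.2 s.
At the end, for the whole second after the job is handed in: The adapter stands at rest on the tray's floor, between its walls (its centre within 60 mm along x and 70 mm along y of the tray's centre, underside at most 12 mm above the tray's underside), upright within 10 degrees and not upside down; the wide bin is still tilted out by more than 0.4 rad (value of joint wide_bin above 0.4 rad and x of adapter in the frame of tray between -0.06 and 0.06 m and y of adapter in the frame of tray between -0.07 and 0.07 m and z of adapter in the frame of tray between 0 and 0.012 m and angle between adapter's own z axis and vertical below 0.17 rad and linear speed of adapter below 0.02 m/s); the robot touches nothing.
It also fails if it takes over 53 s, if anything falls off the work surface, if the arm or the gripper's body presses on something with over 40 N, if the wrist force passes 120 N, or if a joint passes its speed limit or range.

## Working session

There is one attempt and no reset: what is moved stays moved. The work goes in short steps, Python scripts to look and compute and a tool call to move; the robot and the scene stay as the last step left them, time stands still between calls to the robot, and variables do not carry over. Pictures are saved under pics/ and viewed, and the job is handed in when it is done.

Besides the shell and the picture viewer there is one more tool, called after "Call:" as name(argument=value, ...), one argument or row to a line, values as JSON. play_rows: Moves the arm, as the interface text tells. Its arguments: {"type":"object","properties":{"moves":{"type":"array","items":{"type":"array","items":{"type":"array","items":{"type":"number"}}}},"grip":{"type":"number"},"squeeze":{"type":"number"}},"required":["moves"]}

```bash
mkdir -p pics; ls; python3 - <<'E'
from plant import arm, optics
import cv2
print(arm.get_state())
for n in ("scene","top"):
    i=optics.camera_info(n);print(n,i)
    cv2.imwrite(f"pics/{n}0.png",optics.get_image(n)[:,:,::-1])
E
```

```text
pics
{'clock': 0.0, 'joints': array([-0.97381813,  0.50185198, -0.42678773,  1.55144377,  0.22084451,
        1.13832486, -0.21029602]), 'qvel': array([-0.00129796,  0.00039405, -0.00199893,  0.00091638, -0.00174665,
        0.00047177,  0.00079661]), 'tau': array([-1.79555591e-04, -5.69522452e+01, -5.81588432e+00, -2.80929458e+01,
        1.07725800e-02,  1.18850541e-02, -6.59675663e-06]), 'tool_pos': array([0.2127932 , 0.61348365, 0.24925904]), 'ee_rot': array([ 8.14722211e-01,  5.79850634e-01, -8.05258761e-04,  5.59846742e-04]), 'contact_force': array([ 0.23944596,  0.54164572, -0.52281223]), 'moment': array([ 0.01050427,  0.00135479, -0.01526588]), 'gripper_width': 0.08535695656398995}
scene {'fovy': 51.88013787795877, 'cx': 320.0008550442599, 'cy': 235.26357667172974, 'R': array([[ 0.12520626,  0.99186435,  0.02298923],
       [ 0.59613567, -0.05668951, -0.80087987],
       [-0.79306094,  0.11397987, -0.5983836 ]]), 't': array([-0.06233709, -0.24116385,  1.52449594])}
top {'fovy': 55.27658050552302, 'cx': 321.18664775546335, 'cy': 233.41585237049807, 'R': array([[ 0.00995673, -0.99931094, -0.03575623],
       [-0.9892499 , -0.00462669, -0.14616165],
       [ 0.1458955 ,  0.03682714, -0.98861432]]), 't': array([-0.0024035 ,  0.52213651,  0.90497164])}
```

View pics/scene0.png

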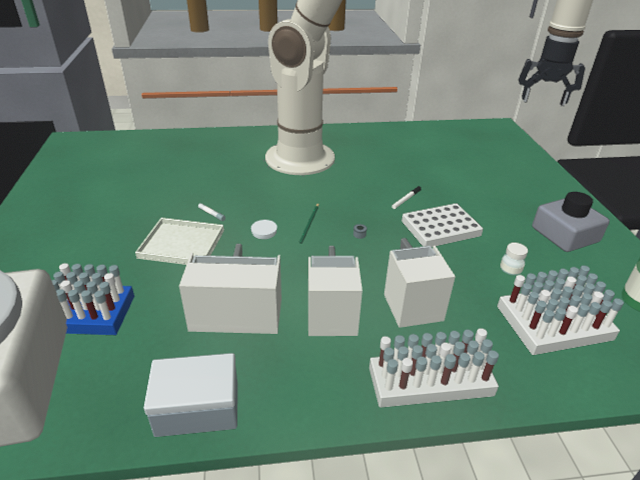

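View pics/top0.png

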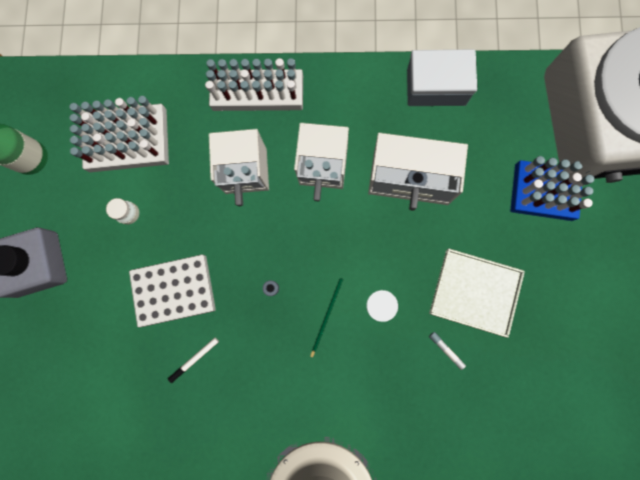

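The wide bin is at about (418,170) in the top view, with its tab at (415,197). The tray is at (478,292), on the robot's right. I'll enlarge both.

```bash
python3 - <<'E'
import cv2
t=cv2.imread("pics/top0.png")
cv2.imwrite("pics/t_bin.png",cv2.resize(t[125:220,360:480],None,fx=6,fy=6,interpolation=cv2.INTER_CUBIC))
cv2.imwrite("pics/t_tray.png",cv2.resize(t[240:345,420:535],None,fx=5,fy=5,interpolation=cv2.INTER_CUBIC))
E
cat > h.py <<'E'
import numpy as np
from plant import arm, optics
from scipy.spatial.transform import Rotation as Ro
def px(i,X):
    X=np.atleast_2d(X); c=X@np.array(i["R"]).T+i["t"]; f=240/np.tan(np.radians(i["fovy"]/2))
    return np.c_[i["cx"]+f*c[:,0]/c[:,2], i["cy"]+f*c[:,1]/c[:,2]]
def ray(i,u,v):
    f=240/np.tan(np.radians(i["fovy"]/2));R=np.array(i["R"])
    d=R.T@np.array([(u-i["cx"])/f,(v-i["cy"])/f,1]); return -R.T@i["t"], d
def atz(i,u,v,z):
    o,d=ray(i,u,v); return o+d*(z-o[2])/d[2]
E
```

```text
(no output)
```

View pics/t_bin.png

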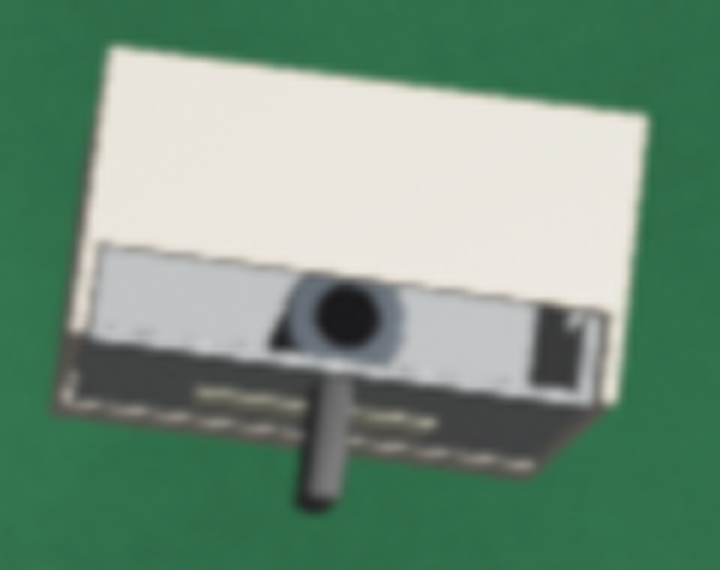

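View pics/t_tray.png

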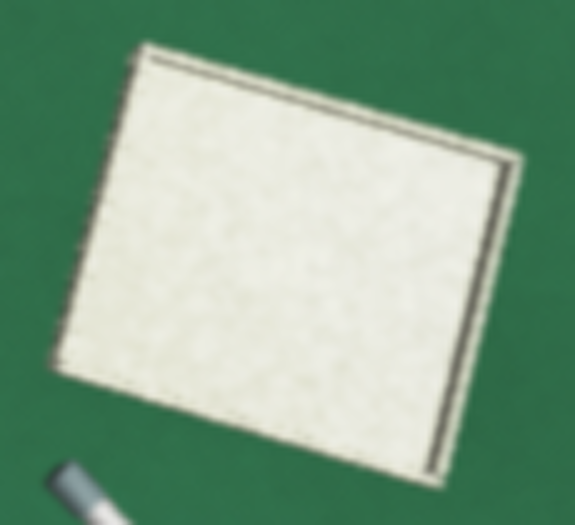

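```bash
python3 - <<'E'
from h import *
i=optics.camera_info("top")
def P(n,l,z,o,s):
    r=[atz(i,o[0]+a/s,o[1]+b/s,z) for a,b in l]; print(n,np.round(r,4).tolist());return r
b=(360,125);t=(420,240)
P("tabtop out,in",[(320,493),(336,380)],.113,b,6)
r=P("roof front L R",[(97,243),(607,312)],.118,b,6); e=r[1]-r[0];print(np.linalg.norm(e),np.arctan2(-e[0]*-1,-e[1]))
r=P("roof back",[(108,45),(648,117)],.118,b,6);e=r[1]-r[0];print(np.linalg.norm(e),np.arctan2(-e[0]*-1,-e[1]))
P("front rim",[(90,340),(605,405)],.112,b,6)
P("adapter top",[(347,314)],.031+.052,b,6)
r=P("tray",[(145,45),(520,155),(440,487),(52,370)],.018,t,5);print(np.mean(r,0))
print(Ro.from_quat(arm.get_state()["ee_rot"]).as_matrix().round(3))
E
```

```text
tabtop out,in [[0.5622, -0.1756, 0.113], [0.5989, -0.1814, 0.113]]
roof front L R [[0.6424, -0.1056, 0.118], [0.6197, -0.266, 0.118]]
0.16197395183216876 -0.14041831472350588
roof back [[0.7085, -0.1097, 0.118], [0.6838, -0.2812, 0.118]]
0.17324973318282638 -0.14267040713742618
front rim [[0.6122, -0.1037, 0.112], [0.5911, -0.266, 0.112]]
adapter top [[0.6287, -0.1906, 0.083]]
tray [[0.4937, -0.2631, 0.018], [0.4494, -0.4137, 0.018], [0.316, -0.3749, 0.018], [0.3606, -0.2216, 0.018]]
[ 0.40493941 -0.31833572  0.018     ]
[[ 0.328  0.945 -0.001]
 [ 0.945 -0.328 -0.002]
 [-0.002 -0.    -1.   ]]
```

```bash
cat >> h.py <<'E'
YAW=-0.142
def binR(tilt,yaw=YAW): # tool x along bin y, tool y into housing, z down, back leaning to the robot by tilt
    u=np.array([np.cos(yaw),np.sin(yaw),0]);v=np.array([-np.sin(yaw),np.cos(yaw),0])
    return np.c_[v,u,[0,0,-1]]@Ro.from_rotvec([-tilt,0,0]).as_matrix()
def rel(pos,R):
    s=arm.get_state();R0=Ro.from_quat(s["ee_rot"]).as_matrix()
    d=1000*R0.T@(np.array(pos)-s["tool_pos"]); w=Ro.from_matrix(R0.T@R).as_rotvec()
    print("t",round(s["clock"],2),"pos",s["tool_pos"].round(4),"w",round(s["gripper_width"],4),"F",s["contact_force"].round(1))
    print("rel",d.round(1),w.round(3))
E
python3 -c "
from h import *
rel([.555,-.177,.24],binR(0))"
```

```text
t 0.1 pos [0.2128 0.6135 0.2493] w 0.0854 F [-0.1  0.7  0.3]
rel [-634.8  582.3   10.5] [-0.     0.002 -0.192]
```

Call:
play_rows(
  moves=[
    [[-79, 73, 1, 0, 0, -0.024], [-159, 146, 2, 0, 0, -0.048], [-238, 218, 4, 0, 0, -0.072], [-317, 291, 5, 0, 0, -0.096], [-317, 291, 5, 0, 0, -0.096], [-317, 291, 5, 0, 0, -0.096], [-317, 291, 5, 0, 0, -0.096], [-317, 291, 5, 0, 0, -0.096]],
  ],
  grip=50,
)

```text
clock: 0.77
tool_pos: [0.3457, 0.3061, 0.2462]
ee_rot: [0.786, 0.618, -0.0, 0.0]
contact_force: [0.2, -0.2, 1.7]
gripper_width: 0.0429
```

```bash
python3 -c "
from h import *
rel([.555,-.177,.24],binR(0))"
```

```text
t 0.77 pos [0.3457 0.3061 0.2462] w 0.0429 F [ 0.2 -0.2  1.7]
rel [-420.2  317.2    6.3] [-0.     0.    -0.096]
```

Call:
play_rows(
  moves=[
    [[-317, 237, 5, 0, 0, -0.096], [-317, 237, 5, 0, 0, -0.096], [-317, 237, 5, 0, 0, -0.096], [-317, 237, 5, 0, 0, -0.096], [-317, 237, 5, 0, 0, -0.096], [-317, 237, 5, 0, 0, -0.096], [-317, 237, 5, 0, 0, -0.096], [-317, 237, 5, 0, 0, -0.096]],
  ],
)

```text
clock: 1.43
tool_pos: [0.4758, 0.0019, 0.2422]
ee_rot: [0.755, 0.655, -0.0, 0.0]
contact_force: [1.5, 0.3, -0.3]
gripper_width: 0.0428
```

```bash
python3 -c "
from h import *
rel([.54,-.177,.24],binR(0))"
```

```text
t 1.43 pos [0.4758 0.0019 0.2422] w 0.0428 F [ 1.5  0.3 -0.3]
rel [-168.    88.8    2.2] [-0.  0.  0.]
```

Call:
play_rows(
  moves=[
    [[-168, 89, 2, 0, 0, 0], [-168, 89, 2, 0, 0, 0], [-168, 89, 2, 0, 0, 0], [-168, 89, 2, 0, 0, 0], [-168, 89, 2, 0, 0, 0], [-168, 89, 2, 0, 0, 0], [-168, 89, 2, 0, 0, 0], [-168, 89, 2, 0, 0, 0]],
  ],
)

```text
clock: 2.1
tool_pos: [0.5396, -0.1737, 0.2396]
ee_rot: [0.755, 0.656, -0.0, -0.001]
contact_force: [0.1, 0.6, -0.1]
gripper_width: 0.0424
```

```bash
cat > snap.py <<'E'
import sys,json
from h import *
import cv2
n,f=sys.argv[1:3]
i=optics.camera_info(n);im=optics.get_image(n)
cv2.imwrite("pics/"+f+".png",im[:,:,::-1])
json.dump({k:np.array(v).tolist() for k,v in i.items()},open("pics/"+f+".json","w"))
E
python3 snap.py wrist w1; python3 -c "
from h import *
rel([.578,-.178,.103],binR(0))"
```

```text
t 2.15 pos [ 0.5397 -0.173   0.2398] w 0.0426 F [ 0.  -0.3  0.6]
rel [  0.3  38.8 136.8] [-0.001 -0.001  0.002]
```

View pics/w1.png

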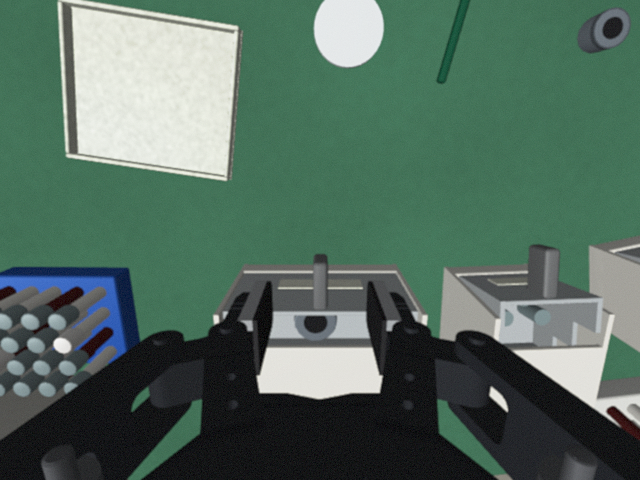

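```bash
python3 - <<'E'
import cv2
t=cv2.imread("pics/w1.png")
cv2.imwrite("pics/w1c.png",cv2.resize(t[240:360,220:430],None,fx=3.8,fy=3.8,interpolation=cv2.INTER_CUBIC))
E
```

```text
(no output)
```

View pics/w1c.png

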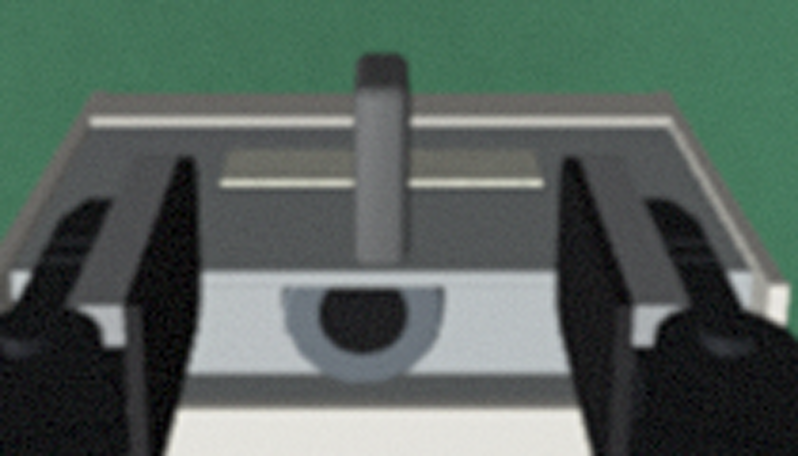

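```bash
python3 - <<'E'
from h import *
import json
i=json.load(open("pics/w1.json"))
f=lambda a,b,z:atz(i,220+a/3.8,240+b/3.8,z).round(4)
print("tab",f(383,89,.113),f(382,265,.113))
print("rim",f(10,272,.112),f(752,272,.112))
print("adapter bore",f(363,315,.083), "cam",(-np.array(i["R"]).T@i["t"]).round(3))
print("tray rim",[atz(i,a,b,.018).round(3).tolist() for a,b in [(60,3),(240,28),(230,179),(67,155)]])
E
```

```text
tab [ 0.5627 -0.1752  0.113 ] [ 0.6024 -0.181   0.113 ]
rim [ 0.5932 -0.2607  0.112 ] [ 0.6159 -0.1023  0.112 ]
adapter bore [ 0.6308 -0.1895  0.083 ] cam [ 0.471 -0.164  0.363]
tray rim [[0.324, -0.373, 0.018], [0.365, -0.22, 0.018], [0.495, -0.257, 0.018], [0.45, -0.411, 0.018]]
```

```bash
python3 -c "
from h import *
rel([.5795,-.1776,.102],binR(0))"
```

```text
t 2.15 pos [ 0.5397 -0.173   0.2398] w 0.0426 F [ 0.  -0.3  0.6]
rel [  0.9  40.2 137.8] [-0.001 -0.001  0.002]
```

Call:
play_rows(
  moves=[
    [[1, 40, 30, 0, 0, 0.002], [1, 40, 60, 0, 0, 0.002], [1, 40, 85, 0, 0, 0.002], [1, 40, 110, 0, 0, 0.002], [1, 40, 128, 0, 0, 0.002], [1, 40, 138, 0, 0, 0.002], [1, 40, 138, 0, 0, 0.002], [1, 40, 138, 0, 0, 0.002]],
  ],
)

```text
clock: 2.82
tool_pos: [0.5799, -0.1784, 0.1026]
ee_rot: [0.756, 0.655, 0.0, -0.0]
contact_force: [1.0, 0.0, -0.1]
gripper_width: 0.0428
```

```bash
python3 snap.py wrist w2; python3 -c "
from h import *
rel([.5795,-.1776,.102],binR(0))"
```

```text
t 2.87 pos [ 0.5807 -0.179   0.1035] w 0.0425 F [ 1.1 -0.6  0.7]
rel [ 1.2 -1.4  1.5] [ 0.002 -0.    -0.001]
```

View pics/w2.png

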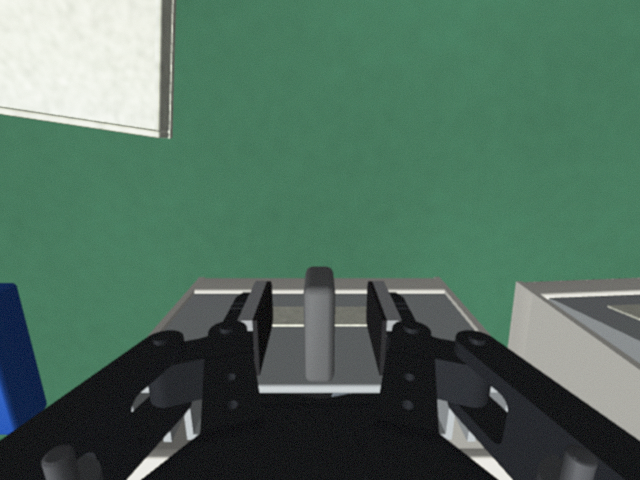

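The tab sits centred between the fingers at about (319,325), so I'll close on it.

Call:
play_rows(
  moves=[
    [[0, 0, 0, 0, 0, 0], [0, 0, 0, 0, 0, 0], [0, 0, 0, 0, 0, 0], [0, 0, 0, 0, 0, 0], [0, 0, 0, 0, 0, 0], [0, 0, 0, 0, 0, 0]],
  ],
  grip=0,
  squeeze=60,
)

```text
clock: 3.37
tool_pos: [0.5809, -0.1788, 0.104]
ee_rot: [0.756, 0.655, 0.001, 0.001]
contact_force: [-1.0, 3.3, 5.3]
gripper_width: 0.0107
```

```bash
python3 - <<'E'
from h import *
s=arm.get_state();print(s["gripper_width"],s["tool_pos"],s["contact_force"].round(1))
# arc: TCP relative to hinge (bin frame, mm): hinge at z .027, 25 in from tab point (.5795)
p0=np.array([-24.,76.])   # x along bin x, z
for th in np.arange(0.08,0.68,0.08).tolist()+[.66]:
    c,sn=np.cos(th),np.sin(th)
    p=np.array([p0[0]*c-p0[1]*sn,p0[1]*c+p0[0]*sn])-p0
    print(round(th,2),"tool y,z",p[0].round(1),(-p[1]).round(1),"rx",-round(th,2))
E
```

```text
0.010741204575140113 [ 0.58094817 -0.17875926  0.10400052] [-1.   3.3  5.3]
0.08 tool y,z -6.0 2.2 rx -0.08
0.16 tool y,z -11.8 4.8 rx -0.16
0.24 tool y,z -17.4 7.9 rx -0.24
0.32 tool y,z -22.7 11.4 rx -0.32
0.4 tool y,z -27.7 15.3 rx -0.4
0.48 tool y,z -32.4 19.7 rx -0.48
0.56 tool y,z -36.7 24.4 rx -0.56
0.64 tool y,z -40.6 29.4 rx -0.64
0.66 tool y,z -41.6 30.7 rx -0.66
```

Call:
play_rows(
  moves=[
    [[0, -3, 1, -0.04, 0, 0], [0, -6, 2, -0.08, 0, 0], [0, -9, 3.5, -0.12, 0, 0], [0, -11.8, 4.8, -0.16, 0, 0], [0, -14.6, 6.3, -0.2, 0, 0], [0, -17.4, 7.9, -0.24, 0, 0], [0, -20, 9.6, -0.28, 0, 0], [0, -22.7, 11.4, -0.32, 0, 0]],
  ],
)

```text
clock: 4.03
tool_pos: [0.5582, -0.1755, 0.0928]
ee_rot: [0.746, 0.646, 0.106, 0.122]
contact_force: [-0.3, 4.0, 2.9]
gripper_width: 0.0108
```

```bash
python3 - <<'E'
from h import *
s=arm.get_state();print(s["joints"].round(2),s["gripper_width"],s["tool_pos"].round(4),s["contact_force"].round(1),s["moment"].round(2))
R=Ro.from_quat(s["ee_rot"]).as_matrix();print((Ro.from_matrix(binR(0).T@R).as_rotvec()).round(3))
p0=np.array([-24.,76.])
rot=lambda th:np.array([p0[0]*np.cos(th)-p0[1]*np.sin(th),p0[1]*np.cos(th)+p0[0]*np.sin(th)])
for th in np.arange(.36,.69,.04):
    d=rot(th)-rot(.32); # world bin x,z -> tool at .32
    c,sn=np.cos(.32),np.sin(.32)
    # tool y = (c, sn) ; tool z = (sn,-c)
    print(round(th-.32,2),"y",(d@[c,sn]).round(1),"z",(d@[sn,-c]).round(1))
E
```

```text
[ 0.33  0.44 -0.05  2.11 -0.08  0.28  1.79] 0.010755315396255339 [ 0.5582 -0.1755  0.0928] [-0.3  4.   2.9] [0.73 0.23 0.24]
[-0.324  0.     0.   ]
0.04 y -3.0 z 1.0
0.08 y -6.0 z 2.2
0.12 y -8.9 z 3.4
0.16 y -11.8 z 4.8
0.2 y -14.6 z 6.3
0.24 y -17.4 z 7.9
0.28 y -20.1 z 9.6
0.32 y -22.7 z 11.4
0.36 y -25.2 z 13.3
```

```bash
cat > fk.py <<'E'
import numpy as np
from scipy.spatial.transform import Rotation as Ro
def frames(q):
    ax="zyzyzyz";R=[np.eye(3)]
    for a,v in zip(ax,q): R.append(R[-1]@Ro.from_euler(a,v).as_matrix())
    return R
E
python3 - <<'E'
from fk import *
from h import *
s=arm.get_state()
S=[([-0.97381813,0.50185198,-0.42678773,1.55144377,0.22084451,1.13832486,-0.21029602],[0.2127932,0.61348365,0.24925904],[8.14722211e-01,5.79850634e-01,-8.05258761e-04,5.59846742e-04]),
(s["joints"],s["tool_pos"],s["ee_rot"])]
for q,p,o in S:
    R=frames(q); print(R[-1].round(3).tolist()); print(Ro.from_quat(o).as_matrix().round(3).tolist())
E
```

```text
[[-0.328, 0.945, -0.001], [0.945, 0.328, 0.002], [0.002, -0.0, -1.0]]
[[0.328, 0.945, -0.001], [0.945, -0.328, -0.002], [-0.002, -0.0, -1.0]]
[[-0.142, 0.938, 0.315], [0.99, 0.135, 0.045], [-0.0, 0.319, -0.948]]
[[0.142, 0.938, 0.315], [0.99, -0.135, -0.045], [0.0, 0.319, -0.948]]
```

```bash
cat > fk.py <<'E'
import numpy as np
from scipy.spatial.transform import Rotation as Ro
SG=np.array([-1,1,-1,1,-1,1,-1])
def frames(q):
    R=[np.eye(3)]
    for a,v in zip("zyzyzyz",SG*np.array(q)): R.append(R[-1]@Ro.from_euler(a,v).as_matrix())
    return R
def cols(q):
    R=frames(q); e=np.eye(3)
    return np.c_[e[2],R[2][:,2],R[4][:,2],R[6][:,2],R[2][:,0],R[4][:,0],R[6][:,0]]
E
python3 - <<'E'
from fk import *
from h import *
s=arm.get_state()
S=[([-0.97381813,0.50185198,-0.42678773,1.55144377,0.22084451,1.13832486,-0.21029602],[0.2127932,0.61348365,0.24925904]),
(s["joints"],s["tool_pos"])]
A=np.vstack([cols(q) for q,p in S]);b=np.hstack([p for q,p in S])
for n in (4,5,6,7):
    x,r,k,_=np.linalg.lstsq(A[:,:n],b,rcond=None);print(n,x.round(4),(A[:,:n]@x-b).round(4),k)
E
```

```text
4 [0.1636 0.6061 0.4214 0.2771] [-0.0021  0.0065 -0.0088  0.0016  0.0214  0.0088] 4
5 [ 1.7214 -1.081   0.415  -0.0931  0.926 ] [-0.0025  0.0016 -0.0025 -0.0006 -0.0016  0.0025] 5
6 [ 1.4512 -0.8462  0.4084 -0.0705  0.7903 -0.0244] [-0. -0. -0. -0.  0. -0.] 6
7 [ 0.0982  0.2099  0.3396 -0.0359  0.1373 -0.1584 -0.0649] [-0.  0. -0.  0.  0.  0.] 6
```

Call:
play_rows(
  moves=[
    [[0, 0, 0, 0, 0, 0], [0, 0, 0, 0, 0, 0], [0, 0, 0, 0.06, 0, 0], [0, 0, 0, 0.16, 0, 0], [0, 0, 0, 0.26, 0, 0], [0, 0, 0, 0.36, 0, 0], [0, 0, 0, 0.42, 0, 0], [0, 0, 0, 0.42, 0, 0]],
  ],
  grip=45,
)

```text
clock: 4.7
tool_pos: [0.5611, -0.1767, 0.0913]
ee_rot: [0.755, 0.654, -0.033, -0.037]
contact_force: [1.7, -0.7, -0.4]
gripper_width: 0.0382
```

```bash
python3 snap.py top t2; python3 - <<'E'
from h import *
import cv2
s=arm.get_state();print(s["joints"].round(3),s["gripper_width"],s["tool_pos"].round(4),s["contact_force"].round(1))
R=Ro.from_quat(s["ee_rot"]).as_matrix();print((Ro.from_matrix(binR(0).T@R).as_rotvec()).round(3))
t=cv2.imread("pics/t2.png");cv2.imwrite("pics/t2c.png",cv2.resize(t[100:260,330:500],None,fx=4,fy=3.7))
E
```

```text
[ 0.221  0.604  0.043  1.756 -0.016  0.88   1.696] 0.038281730768921815 [ 0.5595 -0.1767  0.0908] [ 0.1 -0.6 -0.1]
[ 0.098 -0.001  0.001]
```

View pics/t2c.png

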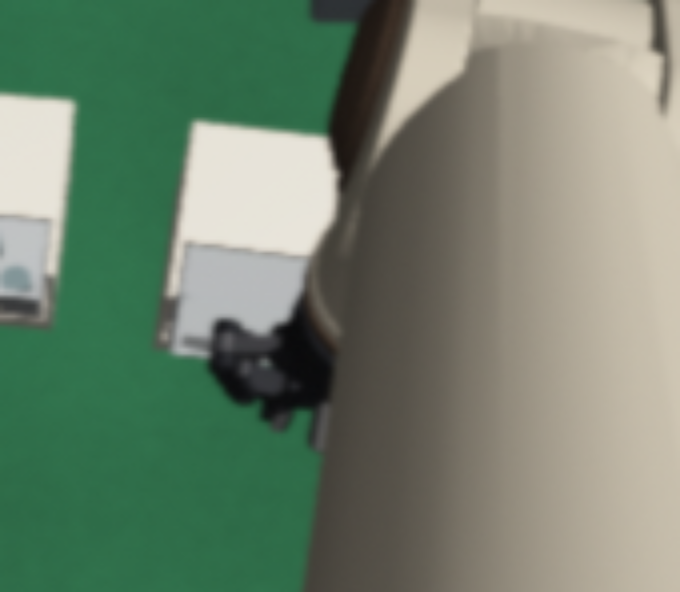

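Call:
play_rows(
  moves=[
    [[0, 0, 0, 0, 0, 0], [0, 0, 0, 0, 0, 0], [0, 0, 0, 0, 0, 0], [0, 0, 0, 0, 0, 0], [0, 0, 0, 0, 0, 0]],
  ],
  grip=0,
  squeeze=60,
)

```text
clock: 5.17
tool_pos: [0.5565, -0.1753, 0.0909]
ee_rot: [0.755, 0.654, -0.033, -0.038]
contact_force: [-0.2, 5.0, -1.0]
gripper_width: 0.0108
```

```bash
python3 - <<'E'
from h import *
s=arm.get_state();print(s["clock"],s["gripper_width"],s["tool_pos"].round(4),s["contact_force"].round(1))
H=np.array([.6045,-.1812,.027]); u=binR(0)[:,1]
d=(s["tool_pos"]-H)*1000; p0=np.array([d@u,d[2]]);print(p0, np.arctan2(-p0[0],p0[1])-np.arctan2(24,76))
ph=-.1;c,sn=np.cos(ph),np.sin(ph)
for th in np.arange(.05,.41,.05):
    p=np.array([p0[0]*np.cos(th)-p0[1]*np.sin(th),p0[1]*np.cos(th)+p0[0]*np.sin(th)])-p0
    print(round(th,2),"y",(p@[c,sn]).round(1),"z",(p@[sn,-c]).round(1))
E
```

```text
5.1667 0.010800747736035543 [ 0.5565 -0.1753  0.0909] [-0.2  5.  -1. ]
[-48.34589035  63.85920316] 0.3421317374246009
0.05 y -2.9 z 2.8
0.1 y -5.6 z 5.7
0.15 y -8.2 z 8.8
0.2 y -10.6 z 12.0
0.25 y -12.8 z 15.3
0.3 y -14.9 z 18.7
0.35 y -16.8 z 22.2
0.4 y -18.6 z 25.9
```

Call:
play_rows(
  moves=[
    [[0, -2.9, 2.8, -0.05, 0, 0], [0, -5.6, 5.7, -0.1, 0, 0], [0, -8.2, 8.8, -0.15, 0, 0], [0, -10.6, 12, -0.2, 0, 0], [0, -12.8, 15.3, -0.25, 0, 0], [0, -14.9, 18.7, -0.3, 0, 0], [0, -16.8, 22.2, -0.35, 0, 0], [0, -16.8, 22.2, -0.35, 0, 0]],
  ],
)

```text
clock: 5.83
tool_pos: [0.5392, -0.1728, 0.0721]
ee_rot: [0.75, 0.65, 0.084, 0.097]
contact_force: [1.8, 4.3, 6.1]
gripper_width: 0.0111
```

```bash
python3 snap.py wrist w3; python3 - <<'E'
from h import *
s=arm.get_state();print(s["clock"],s["joints"].round(3),s["gripper_width"],s["tool_pos"].round(4),s["contact_force"].round(1),s["moment"].round(2))
R=Ro.from_quat(s["ee_rot"]).as_matrix();print((Ro.from_matrix(binR(0).T@R).as_rotvec()).round(3))
H=np.array([.6045,-.1812,.027]); u=binR(0)[:,1]
d=(s["tool_pos"]-H)*1000; p0=np.array([d@u,d[2]]);print(p0,np.linalg.norm(p0), np.arctan2(-p0[0],p0[1])-np.arctan2(24,76))
E
```

```text
5.8833 [ 0.308  0.468 -0.028  2.104 -0.074  0.319  1.78 ] 0.010994599373858842 [ 0.5392 -0.1729  0.0721] [-0.5  5.3  9. ] [0.98 0.32 0.3 ]
[-0.254  0.     0.001]
[-65.83204812  45.06380322] 79.77847403904481 0.6646518291077637
```

View pics/w3.png

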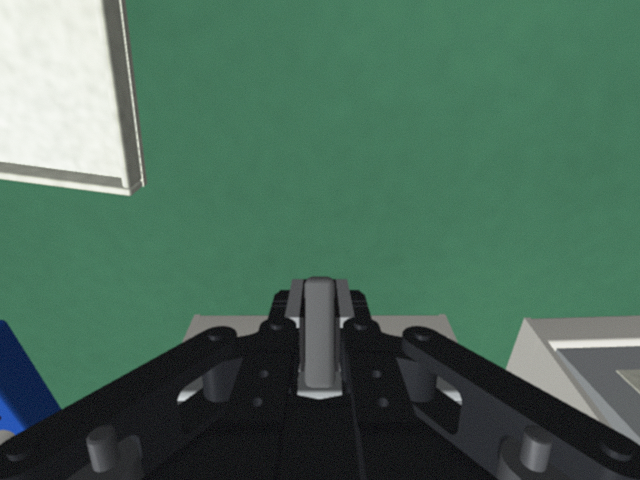

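Call:
play_rows(
  moves=[
    [[0, 0, 0, 0, 0, 0], [0, 0, 0, 0, 0, 0], [0, 0, 0, 0, 0, 0], [0, 0, -10, 0, 0, 0], [0, 0, -35, 0, 0, 0], [0, 0, -70, 0, 0, 0], [0, 0, -100, 0, 0, 0], [0, 0, -100, 0, 0, 0]],
  ],
  grip=65,
)

```text
clock: 6.55
tool_pos: [0.5161, -0.1717, 0.1734]
ee_rot: [0.75, 0.649, 0.084, 0.098]
contact_force: [0.3, -0.9, 1.2]
gripper_width: 0.0556
```

```bash
python3 snap.py wrist w4; python3 snap.py scene s4; python3 - <<'E'
from h import *
s=arm.get_state();print(s["clock"],s["joints"].round(3),s["gripper_width"],s["tool_pos"].round(4),s["contact_force"].round(1),s["moment"].round(2))
E
```

```text
6.65 [ 0.307  0.258 -0.015  2.11  -0.065  0.524  1.772] 0.05552891277393171 [ 0.5148 -0.1708  0.1694] [ 0.  -0.8 -0.4] [-0.01  0.28  0.  ]
```

View pics/w4.png

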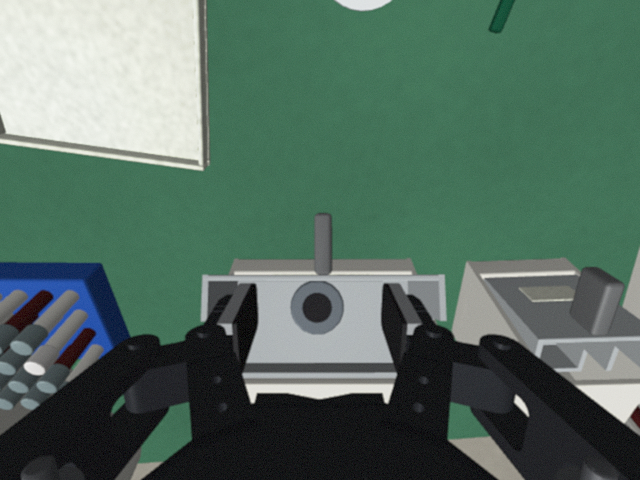

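View pics/s4.png

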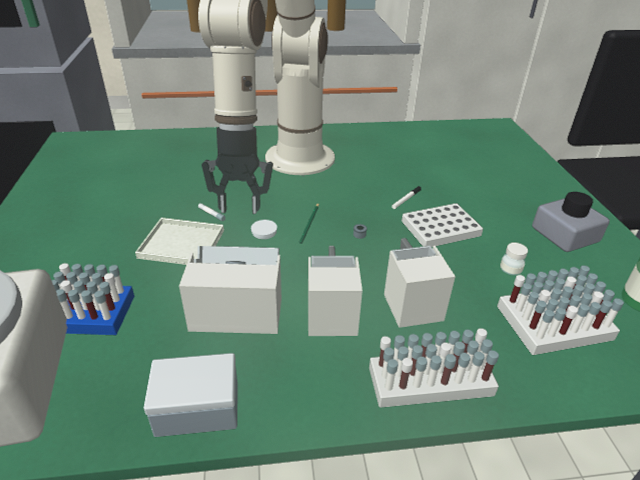

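```bash
cat >> h.py <<'E'
H=np.array([.6045,-.1812,.027])
def binpt(x,y,z,th):  # mm in bin frame (hinge origin, x into bin, z up the front)
    u=binR(0)[:,1];v=binR(0)[:,0]
    X=x*np.cos(th)-z*np.sin(th);Z=z*np.cos(th)+x*np.sin(th)
    return H+(u*X+v*y+np.array([0,0,1])*Z)/1000
E
python3 - <<'E'
from h import *
import json,cv2
i=json.load(open("pics/w4.json"))
for th in (.6,.65,.68):
    print(th,[px(i,binpt(*p,th))[0].round(1).tolist() for p in [(0,-80,85),(0,80,85),(-42,0,86),(0,0,86),(24,-5,56),(4,-5,56),(44,-5,56)]])
t=cv2.imread("pics/w4.png");cv2.imwrite("pics/w4c.png",cv2.resize(t[200:390,190:460],None,fx=2.9,fy=2.9,interpolation=cv2.INTER_CUBIC))
E
```

```text
0.6 [[202.6, 281.6], [445.2, 281.2], [323.7, 217.9], [323.9, 281.5], [316.7, 311.4], [316.7, 284.2], [316.8, 338.8]]
0.65 [[202.8, 275.1], [445.0, 274.7], [323.6, 212.0], [323.8, 274.9], [316.7, 307.7], [316.7, 280.4], [316.7, 335.5]]
0.68 [[203.0, 271.3], [444.8, 270.8], [323.6, 208.6], [323.8, 271.0], [316.7, 305.5], [316.7, 278.1], [316.7, 333.5]]
```

View pics/w4c.png

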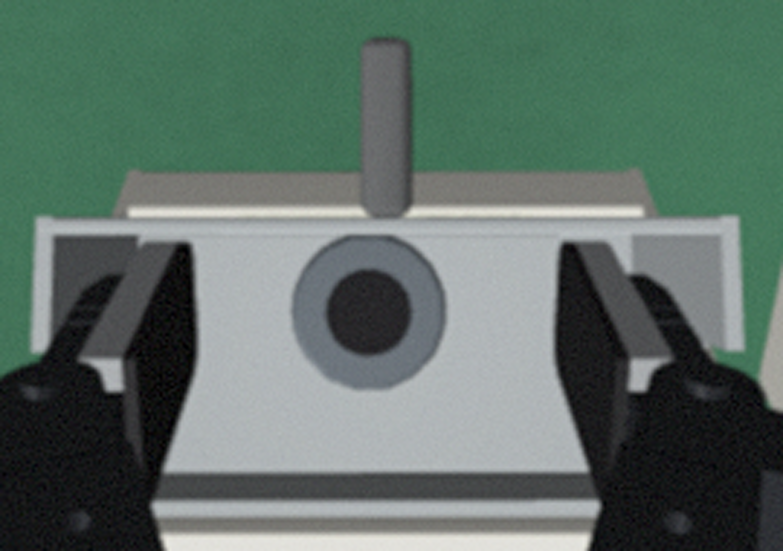

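```bash
python3 - <<'E'
from h import *
R=binR(.254)
for z in (110,70,36): rel(binpt(25,-5,z,.65),R)
E
```

```text
t 6.65 pos [ 0.5148 -0.1708  0.1694] w 0.0555 F [ 0.  -0.8 -0.4]
rel [-2.4 32.2 49.4] [-0.     0.001 -0.002]
t 6.65 pos [ 0.5148 -0.1708  0.1694] w 0.0555 F [ 0.  -0.8 -0.4]
rel [-2.3 47.7 86.3] [-0.     0.001 -0.002]
t 6.65 pos [ 0.5148 -0.1708  0.1694] w 0.0555 F [ 0.  -0.8 -0.4]
rel [ -2.3  60.8 117.6] [-0.     0.001 -0.002]
```

Call:
play_rows(
  moves=[
    [[-1, 16, 15, 0, 0, -0.002], [-2, 32, 35, 0, 0, -0.002], [-2, 32, 49, 0, 0, -0.002], [-2, 39, 65, 0, 0, -0.002], [-2, 47, 86, 0, 0, -0.002], [-2, 54, 101, 0, 0, -0.002], [-2, 57, 109, 0, 0, -0.002], [-2, 57, 109, 0, 0, -0.002]],
  ],
)

```text
clock: 7.32
tool_pos: [0.594, -0.1833, 0.0727]
ee_rot: [0.75, 0.65, 0.08, 0.092]
contact_force: [0.5, 0.2, -0.1]
gripper_width: 0.0552
```

```bash
python3 snap.py wrist w5; python3 - <<'E'
from h import *
rel(binpt(25,-5,36,.65),binR(.254))
print(arm.get_state()["joints"].round(3))
E
```

```text
t 7.37 pos [ 0.594  -0.1835  0.0739] w 0.0553 F [ 0.4  0.4 -0.4]
rel [-1.2  7.2  5. ] [-0.008 -0.     0.   ]
[ 0.286  0.536 -0.015  1.965 -0.064  0.397  1.759]
```

View pics/w5.png

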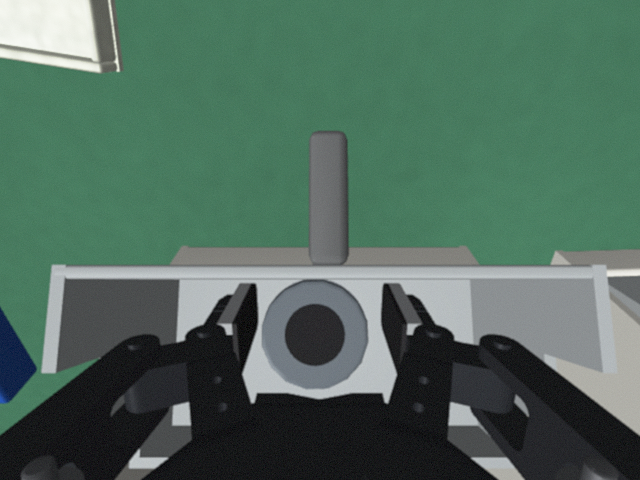

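Call:
play_rows(
  moves=[
    [[-1, 3, 2, 0, 0, 0], [-1, 7, 5, 0, 0, 0], [-1, 7, 5, 0, 0, 0], [-1, 7, 5, 0, 0, 0]],
  ],
)

```text
clock: 7.7
tool_pos: [0.6034, -0.1862, 0.0735]
ee_rot: [0.75, 0.65, 0.082, 0.095]
contact_force: [0.7, -0.4, 0.5]
gripper_width: 0.0553
```

Call:
play_rows(
  moves=[
    [[0, 0, 0, 0, 0, 0], [0, 0, 0, 0, 0, 0], [0, 0, 0, 0, 0, 0], [0, 0, 0, 0, 0, 0], [0, 0, 0, 0, 0, 0], [0, 0, 0, 0, 0, 0]],
  ],
  grip=0,
  squeeze=50,
)

```text
clock: 8.2
tool_pos: [0.603, -0.1861, 0.0735]
ee_rot: [0.75, 0.65, 0.082, 0.095]
contact_force: [-2.4, -0.1, 6.2]
gripper_width: 0.0396
```

```bash
python3 snap.py wrist w6; python3 - <<'E'
from h import *
rel(binpt(25,-5,36,.65),binR(.254))
R=binR(.254)
rel(binpt(25,-5,136,.65),R)
E
```

```text
t 8.25 pos [ 0.603  -0.1861  0.0735] w 0.039 F [-3.   0.1  6.1]
rel [ 0.1 -1.7  2.3] [-0.003  0.001  0.   ]
t 8.25 pos [ 0.603  -0.1861  0.0735] w 0.039 F [-3.   0.1  6.1]
rel [  0.  -40.6 -89.8] [-0.003  0.001  0.   ]
```

View pics/w6.png

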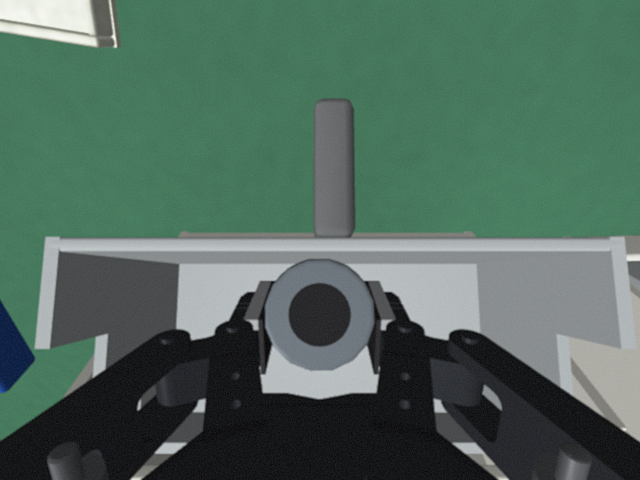

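Call:
play_rows(
  moves=[
    [[0, -2, -9, 0, 0, 0], [0, -7, -20, 0, 0, 0], [0, -13, -34, 0, 0, 0], [0, -20, -50, 0, 0, 0], [0, -27, -68, 0, 0, 0], [0, -35, -86, 0, 0, 0], [0, -42, -102, 0, 0, 0], [0, -42, -102, 0, 0, 0]],
  ],
)

```text
clock: 8.92
tool_pos: [0.5366, -0.1769, 0.1637]
ee_rot: [0.75, 0.65, 0.082, 0.095]
contact_force: [0.0, -1.0, -0.9]
gripper_width: 0.0389
```

```bash
python3 snap.py wrist w7; python3 - <<'E'
from h import *
print(arm.get_state()["joints"].round(3))
rel([.49,-.19,.2],binR(-.396))
E
```

```text
[ 0.305  0.307 -0.015  2.06  -0.063  0.526  1.771]
t 8.97 pos [ 0.5374 -0.1769  0.1628] w 0.0387 F [-0.   0.3 -1.6]
rel [-19.7 -34.4 -47.3] [ 0.648  0.001 -0.   ]
```

View pics/w7.png

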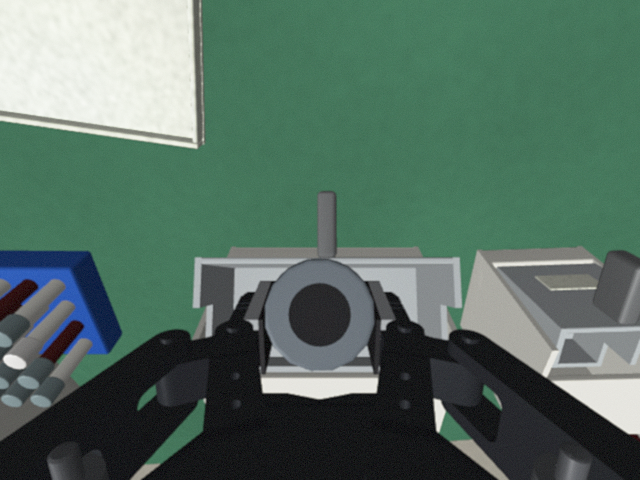

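The adapter is held, its top centred at (320,314), and it clears the rim. Next I'll raise it and turn it upright.

Call:
play_rows(
  moves=[
    [[0, -10, -30, 0, 0, 0], [0, -25, -50, 0.1, 0, 0], [-10, -40, -50, 0.2, 0, 0], [-20, -55, -50, 0.3, 0, 0], [-40, -70, -50, 0.4, 0, 0], [-60, -80, -50, 0.5, 0, 0], [-75, -90, -50, 0.6, 0, 0], [-80, -100, -50, 0.648, 0, 0]],
  ],
)

```text
clock: 9.63
tool_pos: [0.4185, -0.243, 0.1835]
ee_rot: [0.741, 0.641, -0.132, -0.151]
contact_force: [0.3, -0.6, -1.2]
gripper_width: 0.0386
```

```bash
python3 - <<'E'
from h import *
print(arm.get_state()["joints"].round(3))
rel([.405,-.315,.11],binR(-.396))
E
```

```text
[0.341 0.498 0.077 1.751 0.074 1.283 1.808]
t 9.63 pos [ 0.4185 -0.243   0.1835] w 0.0386 F [ 0.3 -0.6 -1.2]
rel [-73.1  26.   69. ] [-0.007  0.001 -0.002]
```

Call:
play_rows(
  moves=[
    [[-20, 7, 18, -0.007, 0, 0], [-40, 14, 36, -0.007, 0, 0], [-60, 21, 55, -0.007, 0, 0], [-73, 26, 69, -0.007, 0, 0], [-73, 26, 69, -0.007, 0, 0], [-73, 26, 69, -0.007, 0, 0]],
  ],
)

```text
clock: 10.13
tool_pos: [0.4042, -0.3122, 0.1097]
ee_rot: [0.741, 0.642, -0.128, -0.148]
contact_force: [0.3, -0.1, -0.8]
gripper_width: 0.0389
```

```bash
python3 snap.py scene s8;python3 snap.py wrist w8; python3 - <<'E'
from h import *
import cv2
rel([.405,-.315,.045],binR(-.396))
rel([.405,-.315,.0385],binR(-.396))
t=cv2.imread("pics/s8.png");cv2.imwrite("pics/s8c.png",cv2.resize(t[130:290,100:310],None,fx=3.7,fy=3.7,interpolation=cv2.INTER_CUBIC))
E
```

```text
t 10.23 pos [ 0.4061 -0.3112  0.1113] w 0.0389 F [ 0.2 -0.  -0.9]
rel [-3.9 24.7 61.5] [0.005 0.    0.001]
t 10.23 pos [ 0.4061 -0.3112  0.1113] w 0.0389 F [ 0.2 -0.  -0.9]
rel [-3.9 27.2 67.5] [0.005 0.    0.001]
```

View pics/s8c.png

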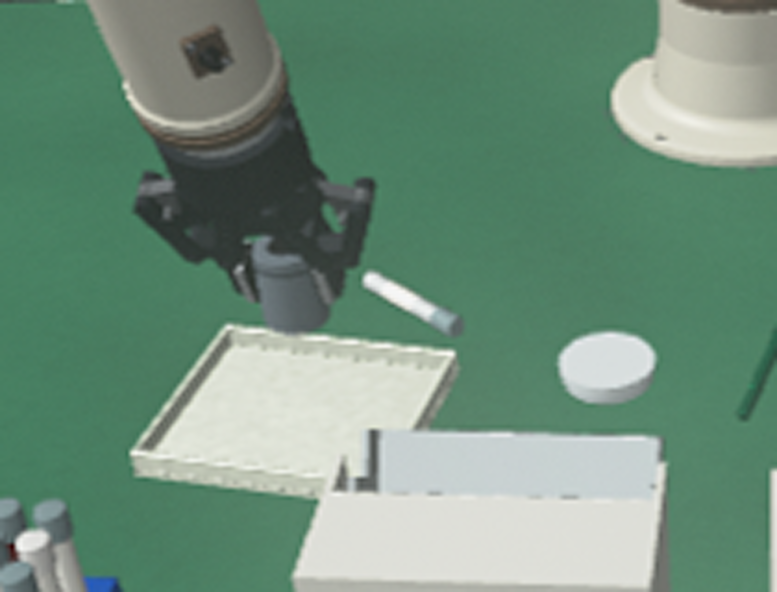

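View pics/w8.png

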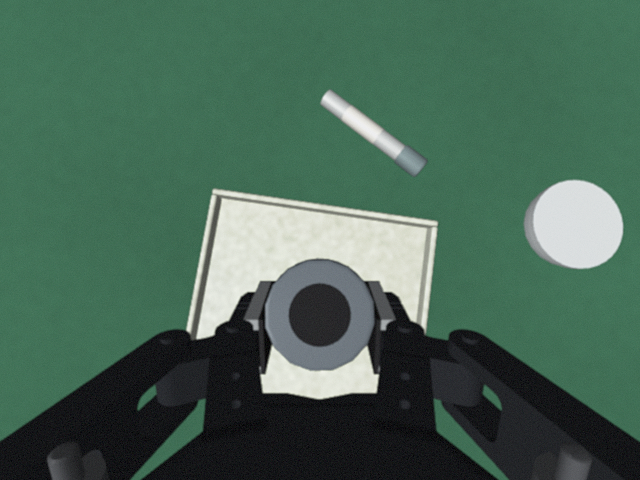

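```bash
python3 - <<'E'
from h import *
import json,cv2
i=json.load(open("pics/s8.json")); s=arm.get_state()
c=s["tool_pos"]; img=cv2.imread("pics/s8.png")
a=np.linspace(0,2*np.pi,40)
for z,col in ((-.0335,(0,0,255)),(.0185,(0,255,255))):
    p=px(i,np.c_[c[0]+.02*np.cos(a),c[1]+.02*np.sin(a),np.full(40,c[2]+z)])
    print(p.mean(0))
    img=img if 0 else img
    cv2.polylines(img,[np.int32(p*16)],True,col,1,shift=4)
cv2.imwrite("pics/s8o.png",cv2.resize(img[170:240,140:210],None,fx=8,fy=8,interpolation=cv2.INTER_CUBIC))
E
```

```text
[179.75928747 216.16738974]
[176.29272229 196.75143007]
```

View pics/s8o.png

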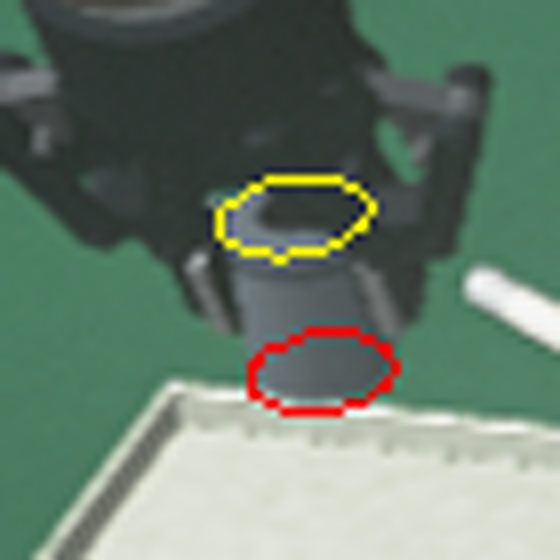

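The vertical-cylinder overlay matches the adapter in the scene view, so I'll lower it.

Call:
play_rows(
  moves=[
    [[-4, 8, 20, 0.005, 0, 0], [-4, 16, 40, 0.005, 0, 0], [-4, 22, 54, 0.005, 0, 0], [-4, 25, 62, 0.005, 0, 0], [-4, 25, 62, 0.005, 0, 0], [-4, 25, 62, 0.005, 0, 0]],
  ],
)

```text
clock: 10.73
tool_pos: [0.4044, -0.3157, 0.0447]
ee_rot: [0.74, 0.643, -0.129, -0.149]
contact_force: [0.8, -0.7, -1.2]
gripper_width: 0.0387
```

```bash
python3 - <<'E'
from h import *
rel([.405,-.315,.0385],binR(-.396))
E
```

```text
t 10.73 pos [ 0.4044 -0.3157  0.0447] w 0.0387 F [ 0.8 -0.7 -1.2]
rel [0.8 2.8 5.5] [-0.     0.001  0.001]
```

Call:
play_rows(
  moves=[
    [[0, 0.8, 2, 0, 0, 0], [0, 1.5, 3.7, 0, 0, 0], [0, 2, 4.6, 0, 0, 0], [0, 2.3, 5.5, 0, 0, 0], [0, 2.3, 5.5, 0, 0, 0]],
  ],
)

```text
clock: 11.15
tool_pos: [0.4042, -0.3163, 0.0386]
ee_rot: [0.741, 0.642, -0.129, -0.148]
contact_force: [-0.2, -0.2, -0.1]
gripper_width: 0.0392
```

```bash
python3 snap.py scene s9; python3 - <<'E'
from h import *
import cv2
rel([.405,-.315,.0375],binR(-.396))
t=cv2.imread("pics/s9.png");cv2.imwrite("pics/s9c.png",cv2.resize(t[170:290,120:260],None,fx=5,fy=5,interpolation=cv2.INTER_CUBIC))
E
```

```text
t 11.2 pos [ 0.4041 -0.3162  0.0386] w 0.0387 F [-0.   0.2 -1.6]
rel [1.4 1.1 0.7] [ 0.     0.001 -0.   ]
```

View pics/s9c.png

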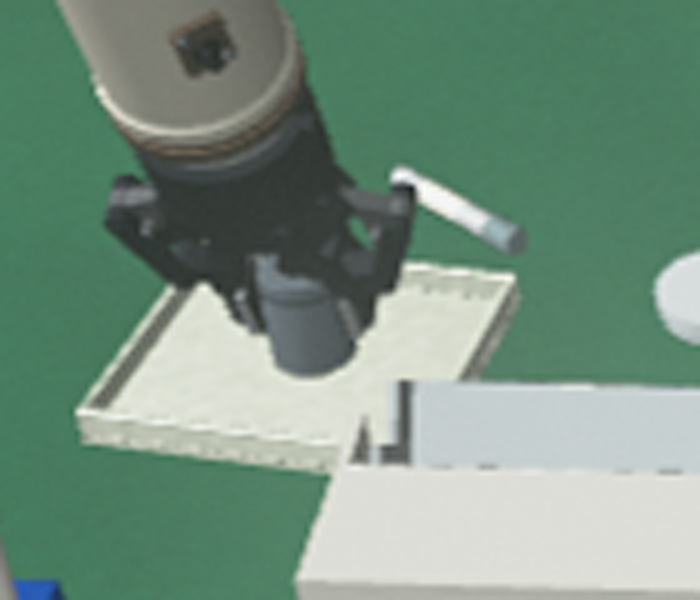

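No contact yet. I'll step down 1 mm at a time and watch the force.

Call:
play_rows(
  moves=[
    [[0, 0.2, 0.5, 0, 0, 0], [0, 0.4, 1, 0, 0, 0], [0, 0.4, 1, 0, 0, 0]],
  ],
)

```text
clock: 11.45
tool_pos: [0.4041, -0.3162, 0.0374]
ee_rot: [0.741, 0.642, -0.129, -0.148]
contact_force: [-0.0, -0.5, -0.1]
gripper_width: 0.0386
```

Call:
play_rows(
  moves=[
    [[0, 0.2, 0.5, 0, 0, 0], [0, 0.4, 1, 0, 0, 0], [0, 0.4, 1, 0, 0, 0]],
  ],
)

```text
clock: 11.7
tool_pos: [0.4042, -0.3163, 0.0373]
ee_rot: [0.741, 0.642, -0.129, -0.149]
contact_force: [0.1, 0.7, 6.6]
gripper_width: 0.0389
```

Call:
play_rows(
  moves=[
    [[0, 0, 0, 0, 0, 0], [0, 0, 0, 0, 0, 0], [0, 0, 0, 0, 0, 0], [0, 0, 0, 0, 0, 0], [0, 0, 0, 0, 0, 0]],
  ],
  grip=75,
)

```text
clock: 12.12
tool_pos: [0.4039, -0.3162, 0.0361]
ee_rot: [0.741, 0.642, -0.129, -0.149]
contact_force: [0.4, 0.1, 0.2]
gripper_width: 0.0644
```

Call:
play_rows(
  moves=[
    [[0, 0, -10, 0, 0, 0], [0, 0, -30, 0, 0, 0], [0, 0, -60, 0, 0, 0], [0, 0, -90, 0, 0, 0], [0, 0, -120, 0, 0, 0], [0, 0, -120, 0, 0, 0], [0, 0, -120, 0, 0, 0]],
  ],
)

```text
clock: 12.7
tool_pos: [0.452, -0.3234, 0.1493]
ee_rot: [0.741, 0.643, -0.128, -0.146]
contact_force: [0.5, 0.3, -0.4]
gripper_width: 0.0637
```

```bash
python3 snap.py scene s10; python3 snap.py wrist w10; python3 - <<'E'
from h import *
import cv2,json
t=cv2.imread("pics/s10.png");
i=json.load(open("pics/s10.json"))
cv2.imwrite("pics/s10c.png",cv2.resize(t[170:340,120:290],None,fx=3.5,fy=3.5,interpolation=cv2.INTER_CUBIC))
s=arm.get_state();print(s["clock"],s["tool_pos"],s["gripper_width"])
E
```

```text
12.8 [ 0.44931782 -0.32243758  0.14678206] 0.06440929252433591
```

View pics/s10c.png

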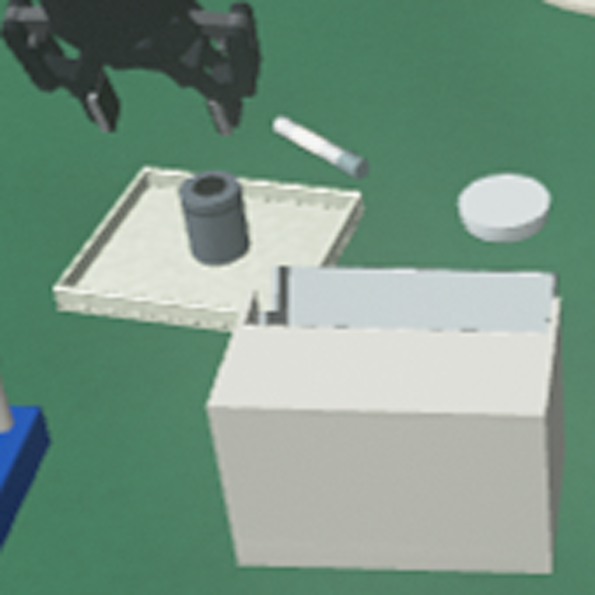

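View pics/w10.png

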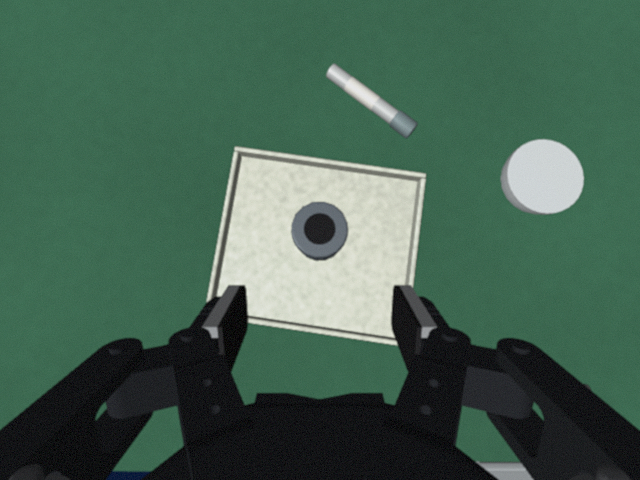

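```bash
python3 - <<'E'
from h import *
import cv2,json
i=json.load(open("pics/s10.json")); w=json.load(open("pics/w10.json"))
o=lambda p:(np.round((p-[120,170])*3.5)).tolist()
for th in (.4,.65): print(th,[o(px(i,binpt(*p,th))[0]) for p in [(0,-80,85),(0,80,85)]])
print("adapter top, bore px (319.5,229):",atz(w,319.5,229,.056).round(3))
c=[.405,-.317]; print("expected top/bottom in crop",o(px(i,[*c,.056])[0]),o(px(i,[*c,.004])[0]))
s=arm.get_state();print(s["contact_force"].round(1),abs(s["qvel"]).max())
E
```

```text
0.4 [[275.0, 269.0], [554.0, 277.0]]
0.65 [[284.0, 264.0], [557.0, 271.0]]
adapter top, bore px (319.5,229): [ 0.401 -0.315  0.056]
expected top/bottom in crop [205.0, 188.0] [217.0, 251.0]
[-0.8  0.5  0.1] 0.020549100580189356
```

```bash
python3 -c "
from plant import ticket
print(ticket.sign_off())"
```

```text
the job is handed in; nothing more can be done
None
```

The adapter is standing upright on the tray floor, the wide bin is still tilted out, and I handed the job in at about 12.8 s of the 53 s allowed.

- **Bin:** I tilted it by the tab to its stop. I did this in two grips, because joint 6 was close to its limit halfway. From the wrist view the tilt measured about 0.65 rad with the adapter still inside.
- **Adapter:** I gripped it in the tilted bin, lifted it out along the bin's axis, turned it upright and lowered it until it touched the tray floor at about 7 N. I then opened the gripper and backed off 120 mm.

**Last checks:** The final views show the adapter upright at about (0.401, -0.315), within about 5 mm of the tray centre. The bin's rim matched a tilt of 0.65 rad in the scene view, well away from where it would sit at 0.4. The wrist force was within noise, so nothing was being touched. No check failed or disagreed, but I judged the uprightness by eye from the pictures and did not measure it as an angle.

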